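# Release a bracket from a left-hand-threaded test clamp and draw it out

## Task

The aluminium bracket is still clamped in the pull-test fixture. The clamp's spoked screw has a left-hand thread: back it off by pushing its spokes round, never tightening it, until the pressure foot stands clearly higher than the bracket's back lip, and only then slide the bracket gently out along its channel to the end stop. Leave it lying flat in the channel against the stop, with the clamp still open, and do not disturb the tools and parts around.

Things in the scene. Friction and masses are not known exactly. Their poses are not given: they have to be found in the camera images.
- fixture: Fixed test fixture: cream base with black top plate, 220 mm (x) by 420 mm (y from -110 to +310), plate 30 mm above the table. Origin at table level under the vertical axis of the clamp screw; z up, +y is the way the bracket slides out. Two rails 8 mm high at x = -25.5 and +25.5 form a 43 mm wide channel along y, in which the bracket lies on the plate.
- bridge_top (a point): On the screw axis, at the top of the cream bridge bar that carries the screw: 80 mm above the table, bar 128 mm along the fixture's x, 28 mm along y, 17 mm thick, on two posts at x = -52 and +52. A nut collar and bolt heads on it reach 86 mm.
- post_top (a point): Top of the fixed steel gauge post, 14 mm thick, at fixture x = +45, y = -68, 255 mm above the table; its dial hangs beyond it, at y about -125. There is no room for a gripper to follow a spoke round past it: push spokes where they are free of it (from the fixture's -x-y side by -x and +y to +x), then lift out and take a fresh spoke.
- end_stop (a point): Top edge of the face of the end stop, an upright steel plate 60 mm wide, 40 mm high and 12 mm thick across the channel, its top 70 mm above the table; the face is at fixture y = 275 mm and looks back to the screw.
- screw (a joint): Clamp screw angle, rad, 0.1 to 0.5 at the start; grows turning CLOCKWISE seen from above, which loosens and raises it (left-hand thread, 1.91 mm per rad). Anticlockwise only clamps harder. Stops at 8.4 and -0.6. Stays where left; takes 0.3 N m (about 7 N at 45 mm). The foot leaves the bracket at about 2.1, reaches the height of the back lip's top at about 6.3, is well clear at 7.4 to 8.2.
- spoke_tip (a point): Centre of the 16 mm black ball on one of four like, level spokes 90 degrees apart, 60 mm from the screw axis. Spokes: 10 mm rods; hub 28 mm across, 13 mm above and below their centre line. Centre line 112 mm above the table at screw = 0, plus 1.91 mm per rad. This spoke points along the fixture's +x at screw = 0 and turns clockwise from above as screw grows.
- foot_face (a point): Centre of the underside of the pressure foot, a steel disc 20 mm across on the screw axis. It is sprung: it presses the bracket down (about 16 N at screw = 0), stays on it, 35 mm above the table, for the first 4 mm of the screw's rise, then rises with the screw.
- bracket: Loose aluminium bracket, 110 to 225 g: flat leg 40 mm wide (x), y from -26 to +170, 5 mm thick; upright leg at its +y end, 5 mm thick, up to 55 mm above the underside; low back lip at its -y end, top 13 mm above the underside, which cannot pass under the foot until that is raised. Origin on the underside, at the start under the screw axis (4 mm either way in y), axes as the fixture's.
- leg_inner (a point): Middle of the inner face (facing the screw, -y) of the bracket's upright leg, 35 mm above its underside. Hook behind it, low down, in the open space towards the bridge and push along the fixture's +y: the bracket slides 105 mm (4 more or less) with 1 to 2 N until its upright leg's outer face meets the end stop.
- adapter: Bystander: stepped steel adapter, 22 mm across, 28 mm high, standing on the fixture's plate beside the channel. Origin under its centre.
- cone_tip: Bystander: dark steel cone tip, 24 mm across, 26 mm high, on the fixture's plate on the other side of the channel. Origin under its centre.
- screwdriver: Bystander: screwdriver lying on the table.
- wrench: Bystander: wrench lying on the table.
- oil_can: Bystander: white plastic bottle, 52 mm across, 120 mm high.
- parts_tray: Bystander: grey open tray, 160 by 220 by 40 mm, with spare fittings in it.
- weight: Bystander: brass weight, 44 mm across, 56 mm high.
- foot: The pressure foot itself (see foot_face): steel disc 20 mm across, 6 mm thick; origin at the centre of its underside.
Not all that is in view belongs to the job. There is more than one size of the bracket; the one meant has the size given above.

How it is judged:
By the outcome, as a careful person would: the job done as asked, in the order asked, and still so for the second after the job is handed in, with the robot touching nothing.
It also fails if it takes over 67 s, if anything falls off the work surface, if the arm or the gripper's body presses on something with over 40 N, if the wrist force passes 120 N, or if a joint passes its speed limit or range.

## Robot

A 6-joint arm with a two-finger parallel gripper is mounted at the origin on the work surface. World frame = base frame: x ahead of the robot, y to its left, z up, the work surface at z = 0. Lengths are in mm, angles in rad, forces in N, time in s.
With the tool pointing down it reaches from about 250 to 775 mm from the base axis. Payload 8.9 kg.
Tool frame: the origin (TCP) lies at the very end of the fingers, on their centre line; the grasp point (between the pads) lies 19 mm behind it; z points along the fingers, y is the direction in which the jaws open and shut (so a half turn about z gives the same grasp; the last joint's range is limited). The gripper opens to 85 mm and grips with 20 to 120 N. Pads are 22 mm wide; open, the fingers measure 114 mm over their backs; the gripper's body (76 mm by 85 mm) begins 54 mm behind the grasp point. The pads swing forward as they close: fully open they stand 13 mm farther back than shut.
Start: joints at [-1.396, 0.291, -0.153, 1.127, 0, 1.431], TCP at [162.056, -499.361, 231.305] pointing down, gripper open.
Joint ranges: [-2.52, 2.52], [-0.91, 1.74], [-1.3, 1.37], [-1.96, 2.02], [-1.52, 1.47], [-3.14, 3.14]. Speed limits (rad/s): [2.22, 2.22, 2.79, 3.14, 3.14, 3.14].

## Interface

Orientations are given as a rotation vector (axis times angle).
In Python, from plant import status, imaging, job, models gives the robot as it stands.
- The arm moves only by the tool servo_tool, never from a script. Its arguments are lists of equal length, an entry for each row: "offset": the shift along the tool's x, y, z in units of 30 mm (1.0 is 30 mm), a list of three; "twist": the turn, a rotation vector about the tool's x, y, z in units of 6 degrees (1.0 is 6 degrees), a list of three; "jaw": the gripper's target within -1 to 1 (fully open at 1, half-way at 0, shut at -1). A call has 1 to 20 rows; each row shifts and turns the pose as measured when the row begins, along the tool's axes as they then stand; what a row does not reach is not made up. A row lasts 1/8 s, in which the tool goes at most 62.5 mm and 10.7 degrees, less where a joint would pass 70% of its speed; a pose out of reach is approached as far as the arm can. A call is refused whole if a number of a shift passes 1 or a number of a turn 1, either way. A call with a gripper value outside its range is refused whole. The fingers move at their own pace and stop on an object; "force" is the grip in N (left out, the last holds). Time passes only in rows, so rows that do not move let the fingers close. It gives the time, the measured TCP pose, the force and the opening at its end, in the units of the state.
- status.state(): the state, without advancing time (a new reading comes with each control period).
- imaging.camera(name): name is "side" or "top"; returns a dict with "img" (400x640x3 uint8, red, green, blue), "vertical_fov" (degrees; the focal length in pixels is half the picture's height over the tangent of half this angle, whatever the lens; pixels are square), "cx", "cy" (the principal point, pixels), "T" (4x4, takes a point from camera to world coordinates). Camera axes: x right, y up, looking along -z (the intrinsics and any distortion apply to the point x, -y, -z); pixel columns grow to the right and rows downward; lengths in mm; the calibration is good to about 2 mm. A picture is of the moment at which its call begins. There is no depth.
- job.finish_job(): hands the job in, once; it reports no verdict.
Trained networks look in the newest picture that a camera, given by its name, has taken for a name from the list of things; names that differ only in an ending like _2 or _b are one class to them, and where a whole thing is asked for, a point or a joint stands for the part that bears it (a point fixed in the world has none). Each returns a list of dicts, best first, with "confidence" (0 to 1); they miss things now and then, are a little off and sometimes report something else, mostly with a low value. They report only what shows in the picture. A call takes as long as a camera call. They do not tell look-alikes from the thing itself.
- models.look_for(label, camera): "bbox" ([left, top, right, bottom] in pixels, round what is visible of it).
- models.outline_of(label, camera): "pixels" (400x640 bool, what is visible of it) and "bbox" ([left, top, right, bottom] in pixels, round what is visible of it).
- models.spot_point(label, camera): "centre" ([column, row] in pixels: a listed point, or the origin of a listed thing).
The state is a dict: "time_s": time; "q": joint angles; "dq": joint speeds; "tau": joint torques, N m; "eef_pos": TCP position; "ee_rot": TCP orientation; "force": force on the tool from outside, world axes, zero at the start; "wrist_torque": the same for the moment, N m; "opening": finger opening in mm.
Only numpy, scipy, OpenCV 4.12 (cv2) and the standard library are available. Lean on these libraries where they do the work, as an engineer would, in place of code of your own. Each camera call takes 0.05 s, during which the arm holds its last target.

## Working session

There is one attempt and no reset: what is moved stays moved. The work goes in short steps, Python scripts to look and compute and a tool call to move; the robot and the scene stay as the last step left them, time stands still between calls to the robot, and variables do not carry over. Pictures are saved under pics/ and viewed, and the job is handed in when it is done.

Besides the shell and the picture viewer there is one more tool, called after ">>>" as name(argument=value, ...) on one line, values as JSON. servo_tool: Moves the arm, as the interface text tells. Its arguments: {"type":"object","properties":{"offset":{"type":"array"},"twist":{"type":"array"},"jaw":{"type":"array"},"force":{"type":"number"}},"required":["offset","twist","jaw"]}

```bash
ls; mkdir -p pics; cat > h.py <<'E'
import numpy as np,cv2
from plant import status,imaging,job,models
def snap(c,name=None):
    d=imaging.camera(c)
    if name: cv2.imwrite(f'pics/{name}.png',d['img'][:,:,::-1])
    return d
def K(d):
    f=200/np.tan(np.radians(d['vertical_fov'])/2); return f
def ray(d,uv):
    f=K(d); v=np.array([(uv[0]-d['cx'])/f,-(uv[1]-d['cy'])/f,-1.]); T=np.array(d['T'])
    return T[:3,3],T[:3,:3]@v
def atz(d,uv,z):
    o,r=ray(d,uv); return o+r*(z-o[2])/r[2]
def proj(d,p):
    T=np.array(d['T']); q=T[:3,:3].T@(np.array(p)-T[:3,3]); f=K(d)
    return np.array([d['cx']+f*q[0]/-q[2], d['cy']-f*q[1]/-q[2]])
E
python3 - <<'E'
from h import *
for c in('side','top'):
    d=snap(c,c+'0'); print(c,{k:v for k,v in d.items() if k!='img'})
    for l in ['fixture','bridge_top','post_top','end_stop','spoke_tip','leg_inner','bracket','foot_face','adapter','cone_tip']:
        try:print(l,[(np.round(x['centre'],1),round(x['confidence'],2)) for x in models.spot_point(l,c)])
        except Exception as e:print(l,e)
print(status.state())
E
```

```text
pics
side {'vertical_fov': 51.18768197202601, 'cx': 324.8709269783193, 'cy': 188.73942521276496, 'T': array([[-9.30834536e-01,  2.21776373e-01, -2.90451900e-01,
         9.46721591e+01],
       [-3.64657947e-01, -6.15688484e-01,  6.98535806e-01,
         9.00023765e+02],
       [-2.39091527e-02,  7.56136847e-01,  6.53976621e-01,
         9.92386491e+02],
       [ 0.00000000e+00,  0.00000000e+00,  0.00000000e+00,
         1.00000000e+00]])}
fixture [(array([327.5, 199.8]), 0.93)]
bridge_top [(array([310. , 123.3]), 0.75), (array([317.1, 183.3]), 0.65)]
post_top [(array([310.8, 124.8]), 0.6), (array([309.5, 146.1]), 0.17)]
end_stop [(array([303.1, 244.8]), 0.86), (array([312.1, 148.3]), 0.49)]
spoke_tip [(array([307.1, 170.3]), 0.73)]
leg_inner [(array([437.4, 314.7]), 0.67), (array([310.6, 221. ]), 0.55)]
bracket [(array([346.3, 336.1]), 0.87), (array([326.7, 192.2]), 0.64)]
foot_face []
adapter [(array([303.2, 331.9]), 0.72), (array([319.9, 181.4]), 0.63), (array([288.7, 217.7]), 0.5)]
cone_tip [(array([337.4, 227.9]), 0.55)]
top {'vertical_fov': 52.31829589843697, 'cx': 316.81104922
[... 1038 characters left out ...]
, (array([315.4, 164.2]), 0.52)]
{'time_s': 1.1, 'q': array([-1.39632030e+00,  2.90694777e-01, -1.53400525e-01,  1.12668205e+00,
        1.64797347e-06,  1.43151728e+00]), 'dq': array([-3.83416535e-04,  4.75325014e-04, -1.28702486e-03,  6.75018202e-04,
       -2.12723064e-06, -1.25963338e-03]), 'tau': array([-1.23887653e-04, -5.37033856e+01,  3.31646955e+01,  1.87882324e-03,
       -1.46943057e-04,  1.69878371e-05]), 'eef_pos': array([ 162.04789567, -499.37220591,  231.30762475]), 'ee_rot': array([3.10299499e+00, 4.90823312e-01, 3.11259468e-06]), 'force': array([ 0.60478449,  0.51958205, -0.1934902 ]), 'wrist_torque': array([0.03577525, 0.07009078, 0.03178925]), 'opening': 85.55423286189814}
```

View pics/top0.png

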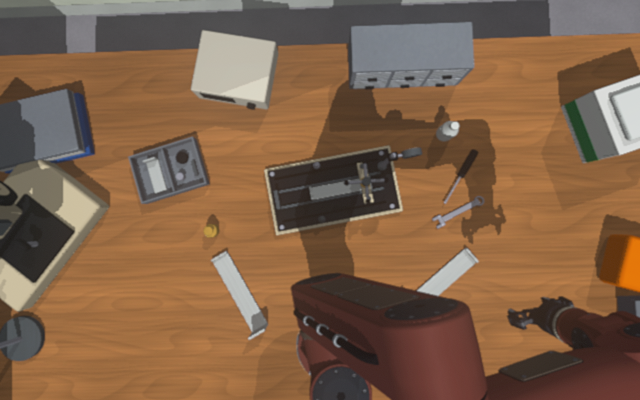

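View pics/side0.png

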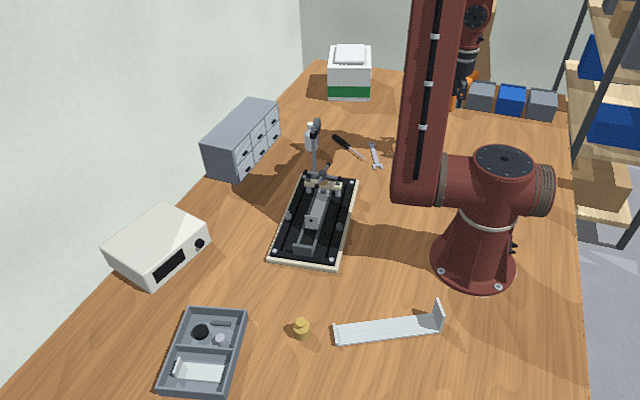

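```bash
python3 - <<'E'
import cv2
a=cv2.imread('pics/top0.png')[120:260,240:440]; cv2.imwrite('pics/top0c.png',cv2.resize(a,None,fx=4,fy=4,interpolation=2)[:560])
a=cv2.imread('pics/side0.png')[100:270,230:420]; cv2.imwrite('pics/side0c.png',cv2.resize(a,None,fx=3.5,fy=3.5,interpolation=2))
E
```

```text
(no output)
```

View pics/top0c.png

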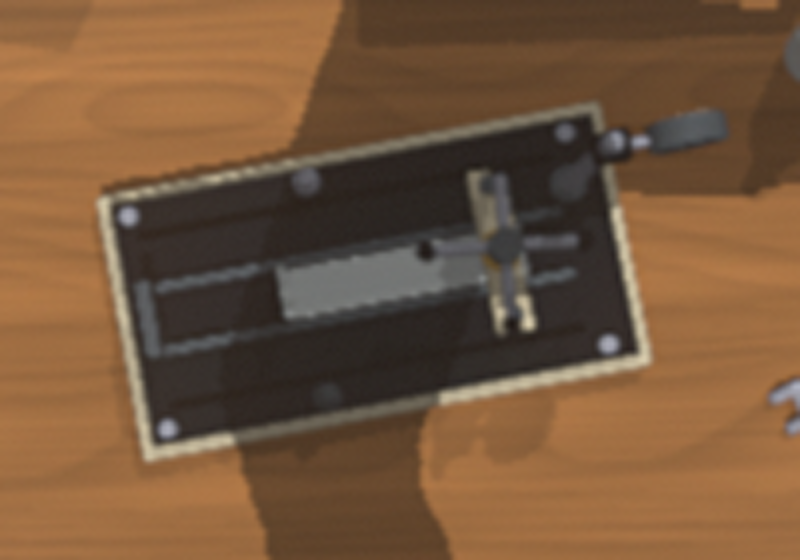

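View pics/side0c.png

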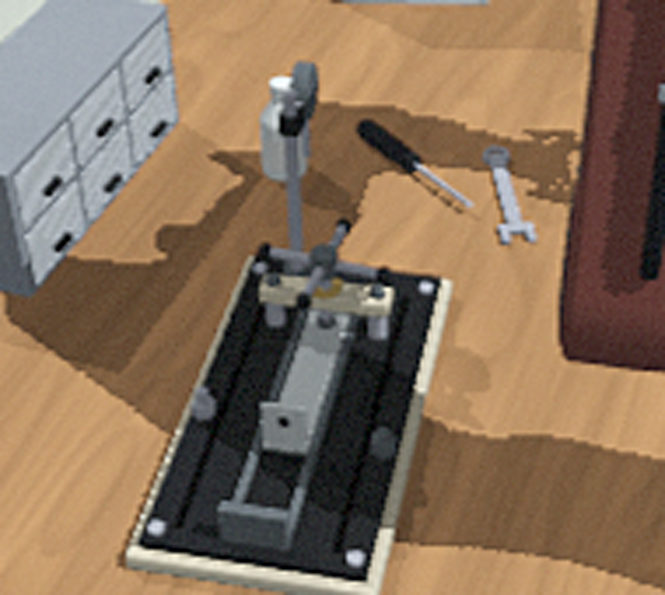

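The top view shows the fixture with the clamped bracket at about (337,187). The look-alikes are a loose long bracket at (240,295), another at (450,272), and a small one in the tray at (152,172). I choose the clamped one, and its size will be checked by the fit. Next I fit the fixture pose.

```bash
cat > fit.py <<'E'
from h import *
from scipy.optimize import least_squares
dt=imaging.camera('top'); ds=imaging.camera('side')
def c(x,y):return (240+(x-1.5)/4,120+(y-1.5)/4)
def s(x,y):return (230+(x-1.3)/3.5,100+(y-1.3)/3.5)
F=[(dt,c(98,200),(110,310,26)),(dt,c(597,104),(110,-110,26)),(dt,c(650,362),(-110,-110,26)),(dt,c(148,460),(-110,310,26)),
(dt,c(505,245),(0,0,125)),(dt,c(615,140),(45,-68,255)),
(dt,c(148,318),(0,275,70)),
(ds,s(128,562),(110,310,26)),(ds,s(378,590),(-110,310,26)),(ds,s(452,283),(-110,-110,26)),
(ds,s(219,503),(30,275,70)),(ds,s(300,512),(-30,275,70)),(ds,s(324,255),(0,0,125)),]
def W(p,q):
    x,y,a=p; R=np.array([[np.cos(a),-np.sin(a)],[np.sin(a),np.cos(a)]]); return np.r_[R@np.array(q[:2])+[x,y],q[2]]
def res(p): return np.concatenate([proj(d,W(p,q))-uv for d,uv,q in F])
r=least_squares(res,[400,0,0.1],loss='soft_l1'); print(r.x,np.degrees(r.x[2])); print(np.round(r.fun.reshape(-1,2) if len(r.fun)==2*len(F) else r.fun,1))
p=r.x
for n,q in dict(spoke0=(60,0,112),leg=(0,165,65),leftpost=(0,-26,43)).items(): print(n,W(p,q),proj(dt,W(p,q)),proj(ds,W(p,q)))
for d,l in((dt,c(425,250)),(dt,c(580,240)),(dt,c(510,325)),(dt,c(492,182)),(ds,s(385,276)),(ds,s(345,229)),(ds,s(304,301)),(ds,s(265,252))):
    w=atz(d,l,112.5); v=w[:2]-p[:2]; a=p[2]; f=np.array([np.cos(a)*v[0]+np.sin(a)*v[1],-np.sin(a)*v[0]+np.cos(a)*v[1]]); print('ball',f.round(1),np.hypot(*f).round(1),'screw',np.round(-np.arctan2(f[1],f[0])%(np.pi/2),3))
print(proj(dt,W(p,(0,170,85))),proj(dt,W(p,(20,170,85))))
E
python3 fit.py
```

```text
[ 517.57179064 -102.46159912  -68.95015248] -3950.552734068578
[[-1.7 -0.6]
 [ 0.1 -1.6]
 [ 0.8  0.3]
 [-1.6  0.9]
 [-0.2 -0.2]
 [-1.2  0. ]
 [ 1.2  0.2]
 [-0.6 -2.3]
 [ 0.5  0.8]
 [ 0.6 -2.2]
 [ 1.3 -0.3]
 [-2.   0. ]
 [ 0.5 -0.3]]
spoke0 [576.75801609 -92.61321259 112.        ] [361.32467859 161.77398349] [305.39760159 173.21948829]
leg [490.48872769  60.30052086  65.        ] [312.25568031 192.66898925] [312.08465961 219.52495111]
leftpost [ 521.83942481 -128.10896348   43.        ] [371.06747263 181.58289732] [324.86914413 185.92017741]
ball [ 8.2 58.2] 58.8 screw 0.14
ball [ -7.1 -58.1] 58.5 screw 0.121
ball [-59.9   6.6] 60.3 screw 0.11
ball [49.1 -1.8] 49.2 screw 0.036
ball [-58.8   7.5] 59.2 screw 0.127
ball [ -6.9 -57.1] 57.5 screw 0.12
ball [ 8.7 56.8] 57.5 screw 0.151
ball [62.1 -7.7] 62.6 screw 0.124
[310.48898379 192.5417372 ] [309.25205075 186.22560612]
```

```bash
cat >> h.py <<'E'
from scipy.spatial.transform import Rotation as Ro
FX=np.array([517.57,-102.46,0]); A=0.1649
RF=Ro.from_euler('z',A).as_matrix()
def fx(p): return RF.T@(np.array(p)-FX)
def wf(q): return RF@np.array(q)+FX
def st():
    s=status.state(); R=Ro.from_rotvec(s['ee_rot']).as_matrix()
    print('t',s['time_s'],'fx',fx(s['eef_pos']).round(1),'toolx yaw err deg',np.degrees(np.arctan2(R[1,0],R[0,0])-A).round(2),'toolz',R[:,2].round(3),'q',s['q'].round(2),'F fx',(RF.T@s['force']).round(1),'open',round(s['opening'],1))
    return s,R
def go(q):
    s=status.state(); R=Ro.from_rotvec(s['ee_rot']).as_matrix(); print('tool offset units to',q,(R.T@(wf(q)-s['eef_pos'])/30).round(2))
E
python3 -c "
from h import *
st();go((-44,-20,231))
import glob
for l in ['cone_tip','adapter']:pass
d=imaging.camera('top')
print(fx(atz(d,(315,164),50)),fx(atz(d,(321,219),50)))"
```

```text
t 1.2 fx [-415.8 -333.1  231.3] toolx yaw err deg 8.53 toolz [-0.  0. -1.] q [-1.4   0.29 -0.15  1.13  0.    1.43] F fx [ 0.6 -0.   0. ] open 85.5
tool offset units to (-44, -20, 231) [ 1.381e+01 -8.480e+00  1.000e-02]
[ 89.50011254 138.97939343  50.        ] [-86.34585797 154.08536363  50.        ]
```

>>> servo_tool(offset=[[0,0,0],[0,0,0],[0.5,-0.4,0],[0.9,-0.75,0],[0.9,-0.75,0],[0.9,-0.75,0],[0.9,-0.75,0],[0.9,-0.75,0],[0.9,-0.75,0],[0.9,-0.75,0],[0.9,-0.75,0],[0.9,-0.75,0],[0.9,-0.75,0],[0.9,-0.75,0],[0.9,-0.75,0],[0.5,-0.4,0],[0,0,0]], twist=[[0,0,0.7],[0,0,0.7],[0,0,0],[0,0,0],[0,0,0],[0,0,0],[0,0,0],[0,0,0],[0,0,0],[0,0,0],[0,0,0],[0,0,0],[0,0,0],[0,0,0],[0,0,0],[0,0,0],[0,0,0]], jaw=[-1,-1,-1,-1,-1,-1,-1,-1,-1,-1,-1,-1,-1,-1,-1,-1,-1], force=60)

```text
time_s: 3.38
eef_pos: [470.7, -123.8, 232.5]
ee_rot: [-3.125, -0.298, -0.005]
force: [-0.2, -0.7, -0.3]
opening: -0.1
```

```bash
python3 -c "
from h import *
st();go((-42,-22,231))"
```

```text
t 3.375 fx [-49.7 -13.4 232.5] toolx yaw err deg 1.43 toolz [ 0.003  0.002 -1.   ] q [-0.41  0.22 -0.25  1.1   0.    2.54] F fx [-0.4 -0.7 -0.3] open -0.1
tool offset units to (-42, -22, 231) [0.25 0.29 0.05]
```

>>> servo_tool(offset=[[0.25,0.29,0.3],[0,0,0.9],[0,0,0.9],[0,0,0.9],[0,0,0.5],[0,0,0]], twist=[[0,0,0.24],[0,0,0],[0,0,0],[0,0,0],[0,0,0],[0,0,0]], jaw=[-1,-1,-1,-1,-1,-1])

```text
time_s: 4.12
eef_pos: [479.4, -135.3, 122.1]
ee_rot: [-3.131, -0.245, -0.004]
force: [0.0, 0.1, 0.0]
opening: 0.1
```

```bash
python3 -c "
from h import *
st();go((-42,-22,99))
d=snap('side');a=d['img'][100:270,230:420,::-1];cv2.imwrite('pics/s1.png',cv2.resize(a,None,fx=3.5,fy=3.5,interpolation=2))"
```

```text
t 4.125 fx [-43.1 -26.1 122.1] toolx yaw err deg -0.51 toolz [ 0.002  0.001 -1.   ] q [-0.42  0.33 -0.4   0.83  0.    2.56] F fx [0.  0.1 0. ] open 0.1
tool offset units to (-42, -22, 99) [ 0.03 -0.14  0.77]
```

View pics/s1.png

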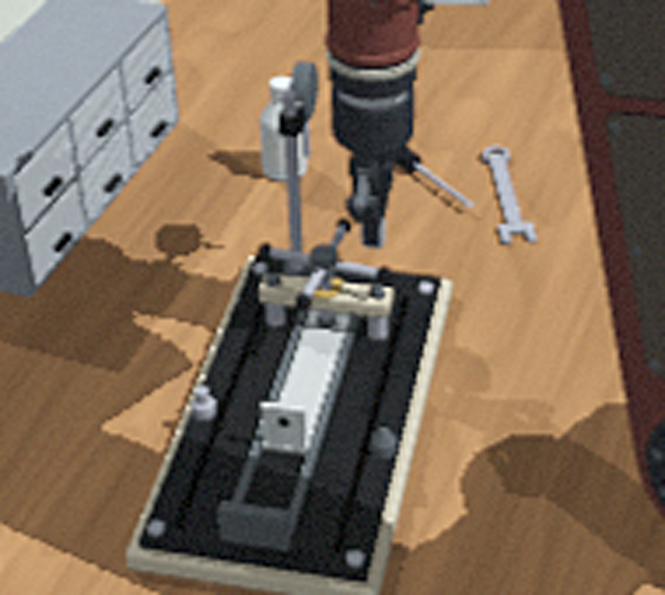

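The picture shows the shut gripper just behind the -x spoke (fingertips near crop (372,240)), clear of the rear spoke and the post.

>>> servo_tool(offset=[[0,-0.1,0.7],[0,0,0],[0,0,0]], twist=[[0,0,0],[0,0,0],[0,0,0]], jaw=[-1,-1,-1])

```text
time_s: 4.55
eef_pos: [481.0, -134.3, 103.8]
ee_rot: [3.131, 0.242, 0.01]
force: [0.3, -0.4, 0.7]
opening: 0.0
```

```bash
python3 -c "
from h import *
st()
r=46
# path in clockwise direction
s=fx(status.state()['eef_pos'])
for a in range(205,-11,-15):
    print(a,(r*np.cos(np.radians(a))).round(1),(r*np.sin(np.radians(a))).round(1))
a=np.radians(np.arange(205,-11,-15)); P=np.c_[r*np.cos(a),r*np.sin(a)]; D=np.diff(P,axis=0)/30; print(np.c_[D[:,0],-D[:,1]].round(2).tolist())"
```

```text
t 4.55 fx [-41.4 -25.4 103.8] toolx yaw err deg -0.62 toolz [ 0.007 -0.001 -1.   ] q [-0.42  0.35 -0.43  0.78  0.    2.57] F fx [ 0.2 -0.4  0.7] open 0.0
205 -41.7 -19.4
190 -45.3 -8.0
175 -45.8 4.0
160 -43.2 15.7
145 -37.7 26.4
130 -29.6 35.2
115 -19.4 41.7
100 -8.0 45.3
85 4.0 45.8
70 15.7 43.2
55 26.4 37.7
40 35.2 29.6
25 41.7 19.4
10 45.3 8.0
-5 45.8 -4.0
[[-0.12, -0.38], [-0.02, -0.4], [0.09, -0.39], [0.18, -0.36], [0.27, -0.3], [0.34, -0.22], [0.38, -0.12], [0.4, -0.02], [0.39, 0.09], [0.36, 0.18], [0.3, 0.27], [0.22, 0.34], [0.12, 0.38], [0.02, 0.4]]
```

>>> servo_tool(offset=[[0,-0.2,0.15],[-0.12,-0.38,0],[-0.02,-0.4,0],[0.09,-0.39,0],[0.18,-0.36,0],[0,0,0]], twist=[[0,0,0],[0,0,0],[0,0,0],[0,0,0],[0,0,0],[0,0,0]], jaw=[-1,-1,-1,-1,-1,-1])

```text
time_s: 5.3
eef_pos: [480.6, -86.8, 102.9]
ee_rot: [3.114, 0.234, 0.023]
force: [-0.2, -0.2, -0.7]
opening: 0.3
```

```bash
python3 -c "
from h import *
s,R=st();p=fx(s['eef_pos']);print(np.degrees(np.arctan2(p[1],p[0])),np.hypot(*p[:2]))
d=snap('side');a=d['img'][100:270,230:420,::-1];cv2.imwrite('pics/s2.png',cv2.resize(a,None,fx=3.5,fy=3.5,interpolation=2))"
```

```text
t 5.3 fx [-33.9  21.5 102.9] toolx yaw err deg -0.84 toolz [ 0.016 -0.018 -1.   ] q [-0.32  0.32 -0.47  0.75 -0.01  2.67] F fx [-0.2 -0.2 -0.7] open 0.3
147.60485940270348 40.12610072032832
```

View pics/s2.png

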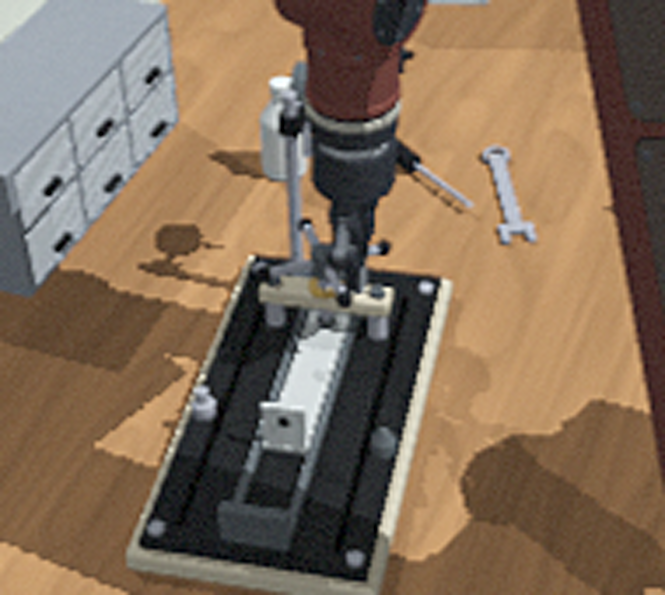

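The pushed spoke's ball is now at crop (344,298) and the others have moved round clockwise with it, so the pushing works. I continue along the arc, a little wider.

>>> servo_tool(offset=[[-0.1,-0.35,0],[0.24,-0.36,0],[0.32,-0.28,0],[0.37,-0.18,0],[0.4,-0.06,0],[0.4,0.04,0],[0,0,0]], twist=[[0,0,-0.1],[0,0,0],[0,0,0],[0,0,0],[0,0,0],[0,0,0],[0,0,0]], jaw=[-1,-1,-1,-1,-1,-1,-1])

```text
time_s: 6.22
eef_pos: [518.8, -49.2, 102.6]
ee_rot: [3.099, 0.241, 0.008]
force: [0.2, -0.1, 0.2]
opening: 0.4
```

```bash
cat >> h.py <<'E'
def pol():
    s,R=st();p=fx(s['eef_pos']);print('ang',np.degrees(np.arctan2(p[1],p[0])).round(1),'r',np.hypot(*p[:2]).round(1))
    r=R.T@RF; print('tilt fix twist (units of 6deg)',(Ro.from_matrix(r@np.diag([1,-1,-1])).as_rotvec()/np.radians(6)).round(2))
def crop(n,c='side',box=(100,270,230,420),k=3.5):
    d=snap(c);a=d['img'][box[0]:box[1],box[2]:box[3],::-1];cv2.imwrite(f'pics/{n}.png',cv2.resize(a,None,fx=k,fy=k,interpolation=2)); return d
E
python3 -c "
from h import *
pol()"
```

```text
t 6.225 fx [ 10.   52.3 102.6] toolx yaw err deg -0.54 toolz [ 0.008 -0.032 -0.999] q [-0.22  0.39 -0.38  0.79 -0.03  2.77] F fx [ 0.2 -0.2  0.2] open 0.4
ang 79.2 r 53.3
tilt fix twist (units of 6deg) [ 0.32 -0.02 -0.09]
```

>>> servo_tool(offset=[[0.34,0.2,0],[0.33,0.2,0],[0.32,0.27,0],[0.24,0.34,0],[0.13,0.38,0],[0.03,0.4,0],[0,0,0]], twist=[[0.15,0,-0.1],[0.15,0,0],[0,0,0],[0,0,0],[0,0,0],[0,0,0],[0,0,0]], jaw=[-1,-1,-1,-1,-1,-1,-1])

```text
time_s: 7.1
eef_pos: [560.3, -87.8, 101.3]
ee_rot: [-3.109, -0.269, 0.018]
force: [-0.4, 0.4, -0.2]
opening: -0.2
```

```bash
python3 -c "
from h import *
pol();crop('s3');crop('t3','top',(120,260,240,440),4)"
```

```text
t 7.1 fx [ 44.5   7.4 101.3] toolx yaw err deg 0.44 toolz [-0.013  0.02  -1.   ] q [-0.29  0.48 -0.22  0.88  0.01  2.68] F fx [-0.3  0.5 -0.2] open -0.2
ang 9.5 r 45.2
tilt fix twist (units of 6deg) [-0.21  0.09  0.07]
```

View pics/s3.png

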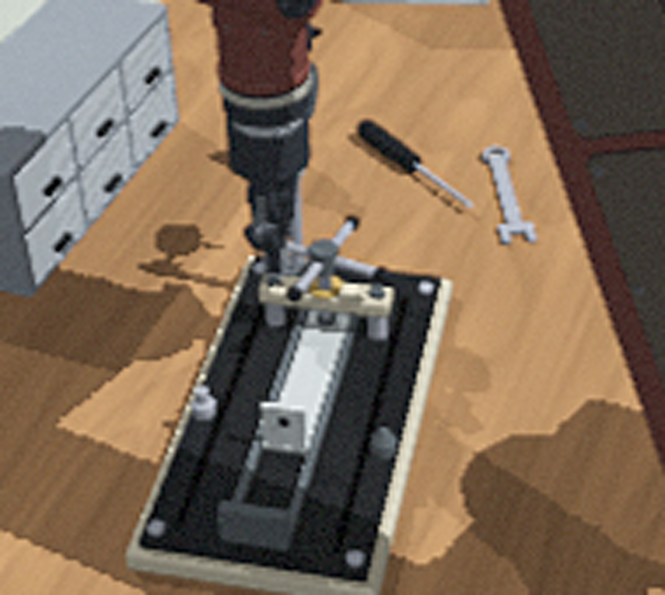

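View pics/t3.png

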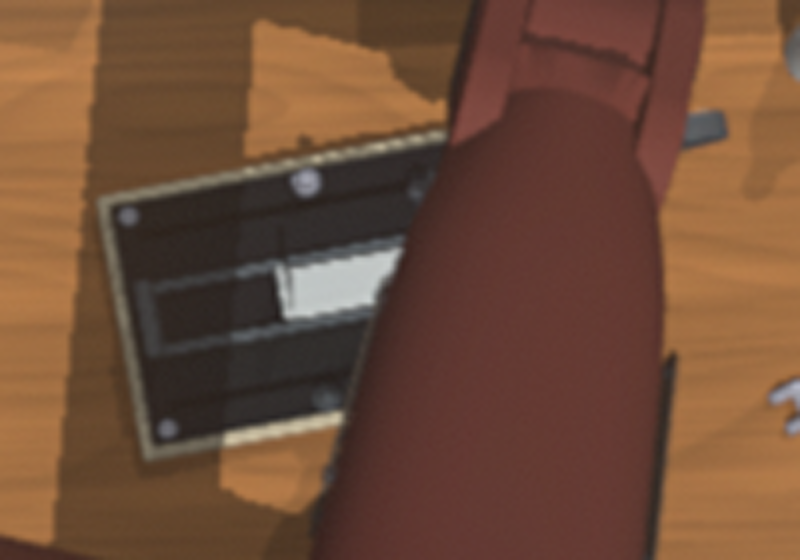

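```bash
cat >> h.py <<'E'
def ballang(d,L,z,org=(230,100),k=3.5):
    for l in L:
        uv=(org[0]+(l[0]-1.3)/k,org[1]+(l[1]-1.3)/k); f=fx(atz(d,uv,z)); print('ball',f.round(1),np.hypot(*f[:2]).round(1),'deg',np.degrees(np.arctan2(f[1],f[0])).round(1))
E
python3 -c "
from h import *
d=snap('side');ballang(d,[(352,223),(375,272),(293,293)],118.7)"
```

```text
ball [-13.4 -59.9 118.7] 61.4 deg -102.6
ball [-49.8  10.7 118.7] 50.9 deg 167.8
ball [ 19.4  54.6 118.7] 57.9 deg 70.4
```

>>> servo_tool(offset=[[0,-0.1,0],[0,0,-0.8],[0,0,-0.8],[-0.5,0,-0.3],[-0.9,0.1,0],[-0.9,0.2,0],[-0.5,0.3,0],[0,0,0]], twist=[[-0.2,0.1,0],[0,0,0],[0,0,0],[0,0,0],[0,0,0],[0,0,0],[0,0,0],[0,0,0]], jaw=[-1,-1,-1,-1,-1,-1,-1,-1])

```text
time_s: 8.25
eef_pos: [473.6, -116.1, 158.0]
ee_rot: [3.124, 0.274, 0.002]
force: [-0.2, 0.2, -0.8]
opening: 0.2
```

```bash
python3 -c "
from h import *
pol();go((-45,-18,108));crop('s4')"
```

```text
t 8.25 fx [-45.6  -6.2 158. ] toolx yaw err deg 0.56 toolz [ 0.002 -0.005 -1.   ] q [-0.39  0.27 -0.38  0.91 -0.    2.58] F fx [-0.2  0.2 -0.8] open 0.2
ang -172.2 r 46.0
tilt fix twist (units of 6deg) [ 0.05 -0.01  0.09]
tool offset units to (-45, -18, 108) [0.02 0.38 1.67]
```

View pics/s4.png

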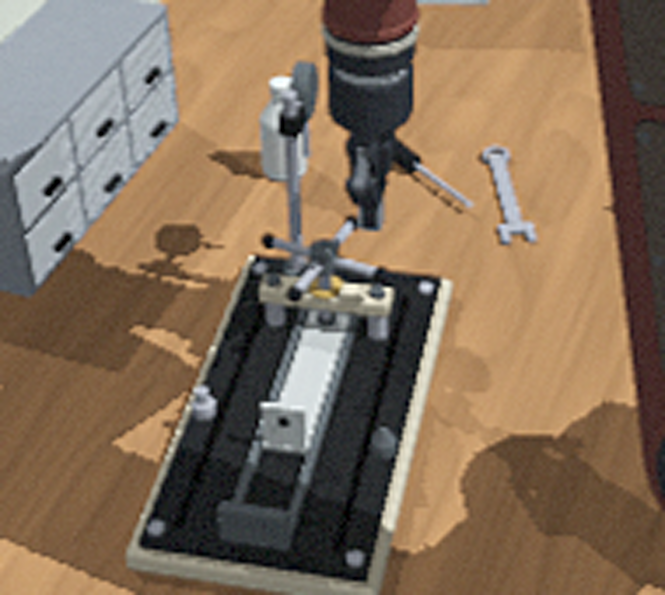

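The spokes stand at about -14/76/166/-104° (balls at crop (268,241), (296,293), (375,273) and (350,226)), which puts the screw at about 3.4. I take the -x spoke again.

>>> servo_tool(offset=[[0,0.35,0],[0,0,0.7],[0,0,0.7],[0,0,0.3],[0,0,0]], twist=[[0,0,0.1],[0,0,0],[0,0,0],[0,0,0],[0,0,0]], jaw=[-1,-1,-1,-1,-1])

```text
time_s: 8.93
eef_pos: [480.2, -128.7, 105.8]
ee_rot: [3.124, 0.257, 0.007]
force: [-0.7, 0.3, 0.7]
opening: -0.4
```

```bash
python3 -c "
from h import *
pol();go((-45,-18,107))"
```

```text
t 8.925 fx [-41.2 -19.8 105.8] toolx yaw err deg -0.06 toolz [ 0.005 -0.007 -1.   ] q [-0.41  0.35 -0.43  0.78 -0.    2.57] F fx [-0.6  0.4  0.7] open -0.4
ang -154.3 r 45.7
tilt fix twist (units of 6deg) [ 0.07 -0.04 -0.01]
tool offset units to (-45, -18, 107) [-0.13 -0.06 -0.04]
```

>>> servo_tool(offset=[[-0.14,-0.38,0],[-0.06,-0.4,0],[0.02,-0.39,0],[0.14,-0.36,0],[0.2,-0.3,0],[0.32,-0.28,0],[0.37,-0.15,0],[0.4,-0.02,0],[0.4,0.06,0],[0,0,0]], twist=[[0,0,0],[0,0,0],[0,0,0],[0,0,0],[0.1,0,0],[0.1,0,0],[0,0,0],[0,0,0],[0,0,0],[0,0,0]], jaw=[-1,-1,-1,-1,-1,-1,-1,-1,-1,-1])

```text
time_s: 10.18
eef_pos: [513.3, -58.5, 111.2]
ee_rot: [3.122, 0.248, -0.007]
force: [0.4, -0.7, -0.3]
opening: -0.1
```

```bash
python3 -c "
from h import *
pol()"
```

```text
t 10.175 fx [  3.   44.1 111.2] toolx yaw err deg -0.37 toolz [-0.004 -0.01  -1.   ] q [-0.25  0.38 -0.37  0.83 -0.01  2.73] F fx [ 0.3 -0.7 -0.3] open -0.1
ang 86.1 r 44.2
tilt fix twist (units of 6deg) [ 0.09  0.05 -0.06]
```

>>> servo_tool(offset=[[0.4,-0.02,0.1],[0.38,0.15,0],[0.35,0.2,0],[0.3,0.28,0],[0.2,0.35,0],[0.1,0.39,0],[0,0.4,0],[0,0,0]], twist=[[0,0,0],[0,0,0],[0,0,0],[0,0,0],[0,0,0],[0,0,0],[0,0,0],[0,0,0]], jaw=[-1,-1,-1,-1,-1,-1,-1,-1])

```text
time_s: 11.18
eef_pos: [561.0, -91.6, 108.1]
ee_rot: [-3.126, -0.256, 0.038]
force: [-0.4, -0.3, -0.1]
opening: 0.2
```

```bash
python3 -c "
from h import *
pol()
crop('s5')"
```

```text
t 11.175 fx [ 44.6   3.6 108.1] toolx yaw err deg -0.08 toolz [-0.024  0.003 -1.   ] q [-0.29  0.49 -0.2   0.91 -0.    2.69] F fx [-0.4 -0.2 -0.1] open 0.2
ang 4.6 r 44.7
tilt fix twist (units of 6deg) [-0.07  0.23 -0.01]
```

View pics/s5.png

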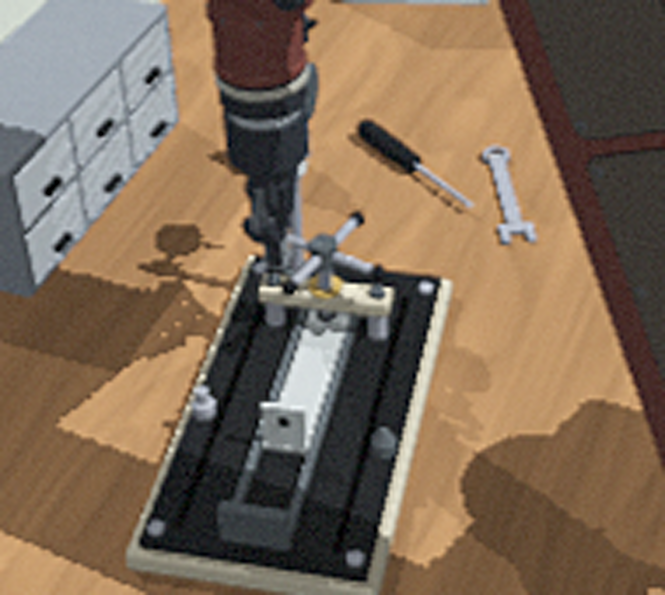

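```bash
python3 -c "
from h import *
d=snap('side');ballang(d,[(358,218),(375,270),(287,287)],124.6)"
```

```text
ball [-19.2 -61.3 124.6] 64.2 deg -107.4
ball [-50.6  14.9 124.6] 52.7 deg 163.6
ball [ 25.   53.9 124.6] 59.4 deg 65.1
```

>>> servo_tool(offset=[[0,-0.15,0],[0,0,-0.8],[0,0,-0.8],[-0.5,0,-0.3],[-0.9,0.2,0],[-0.9,0.3,0],[-0.6,0.3,0],[0,0,0]], twist=[[0,0.2,0],[0,0,0],[0,0,0],[0,0,0],[0,0,0],[0,0,0],[0,0,0],[0,0,0]], jaw=[-1,-1,-1,-1,-1,-1,-1,-1])

```text
time_s: 12.28
eef_pos: [471.4, -123.5, 165.1]
ee_rot: [-3.126, -0.259, -0.002]
force: [0.3, 0.6, -0.4]
opening: 0.0
```

```bash
python3 -c "
from h import *
pol();go((-45,-16,113));crop('s6')"
```

```text
t 12.275 fx [-49.  -13.2 165.1] toolx yaw err deg 0.01 toolz [ 0.001  0.005 -1.   ] q [-0.41  0.27 -0.36  0.94  0.01  2.57] F fx [ 0.4  0.5 -0.4] open 0.0
ang -164.9 r 50.7
tilt fix twist (units of 6deg) [-0.05 -0.01  0.  ]
tool offset units to (-45, -16, 113) [0.13 0.1  1.74]
```

View pics/s6.png

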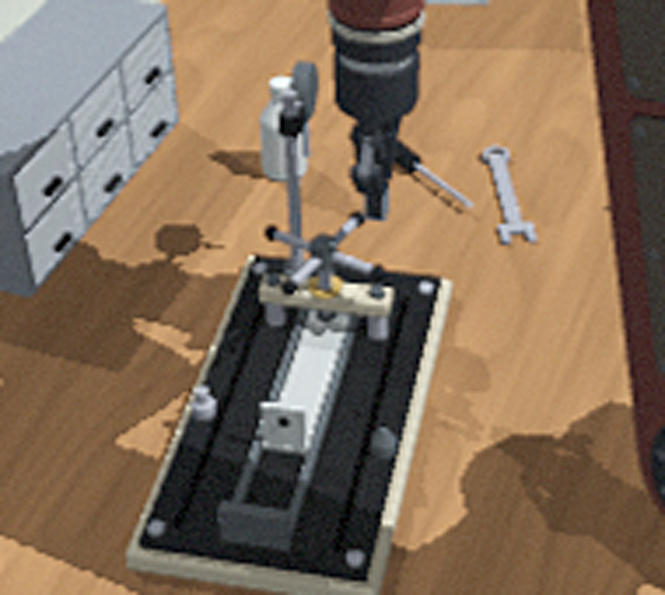

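```bash
cat >> h.py <<'E'
def fits(d,L,k=3.5,org=(230,100)):
    from scipy.optimize import least_squares
    UV=[np.array((org[0]+(l[0]-1.3)/k,org[1]+(l[1]-1.3)/k)) for l in L]
    def res(p):
        P=[proj(d,wf((60*np.cos(-p[0]+j*np.pi/2),60*np.sin(-p[0]+j*np.pi/2),112+1.91*p[0])))+p[1:3] for j in range(4)]
        return np.concatenate([min((u-q for q in P),key=np.linalg.norm) for u in UV]+[p[1:3]*.3])
    for s0 in np.arange(0.2,8.6,.4):
        r=least_squares(res,[s0,0,0]); print(round(s0,1),r.x.round(2),round(r.cost,2))
E
python3 -c "
from h import *
d=snap('side');fits(d,[(272,234),(290,286),(374,271),(358,219)])"
```

```text
0.2 [ 0.36 -0.7  -3.39] 1.41
0.6 [ 0.36 -0.7  -3.39] 1.41
1.0 [ 0.36 -0.7  -3.39] 1.41
1.4 [ 1.93 -0.67 -2.71] 1.23
1.8 [ 1.93 -0.67 -2.71] 1.23
2.2 [ 1.93 -0.67 -2.71] 1.23
2.6 [ 1.93 -0.67 -2.71] 1.23
3.0 [ 3.5  -0.65 -2.02] 1.1
3.4 [ 3.5  -0.65 -2.02] 1.1
3.8 [ 3.5  -0.65 -2.02] 1.1
4.2 [ 3.5  -0.65 -2.02] 1.1
4.6 [ 5.07 -0.63 -1.34] 1.01
5.0 [ 5.07 -0.63 -1.34] 1.01
5.4 [ 5.07 -0.63 -1.34] 1.01
5.8 [ 5.07 -0.63 -1.34] 1.01
6.2 [ 6.64 -0.6  -0.65] 0.96
6.6 [ 6.64 -0.6  -0.65] 0.96
7.0 [ 6.64 -0.6  -0.65] 0.96
7.4 [ 6.64 -0.6  -0.65] 0.96
7.8 [ 8.22 -0.58  0.04] 0.97
8.2 [ 8.22 -0.58  0.04] 0.97
```

>>> servo_tool(offset=[[0.13,0.1,0.3],[0,0,0.7],[0,0,0.6],[0,0,0],[0,0,0]], twist=[[0,0,0],[0,0,0],[0,0,0],[0,0,0],[0,0,0]], jaw=[-1,-1,-1,-1,-1])

```text
time_s: 13.0
eef_pos: [480.0, -124.1, 114.0]
ee_rot: [-3.125, -0.264, -0.004]
force: [0.6, -0.5, -0.1]
opening: -0.3
```

>>> servo_tool(offset=[[-0.12,-0.38,0],[-0.06,-0.4,0],[0.02,-0.39,0],[0.14,-0.36,0],[0.2,-0.3,0],[0,0,0]], twist=[[0,0,0],[0,0,0],[0,0,0],[0,0,0],[0.1,0,0],[0,0,0]], jaw=[-1,-1,-1,-1,-1,-1])

```text
time_s: 13.75
eef_pos: [478.4, -73.0, 118.5]
ee_rot: [3.128, 0.258, 0.012]
force: [0.1, -1.1, 0.1]
opening: 0.2
```

```bash
python3 -c "
from h import *
pol();go((-23,40,113));crop('s7')"
```

```text
t 13.75 fx [-33.8  35.5 118.5] toolx yaw err deg -0.01 toolz [ 0.008 -0.002 -1.   ] q [-0.3   0.31 -0.45  0.8   0.    2.67] F fx [-0.  -1.1  0.1] open 0.2
ang 133.6 r 49.0
tilt fix twist (units of 6deg) [ 0.03 -0.07 -0.  ]
tool offset units to (-23, 40, 113) [ 0.36 -0.15  0.18]
```

View pics/s7.png

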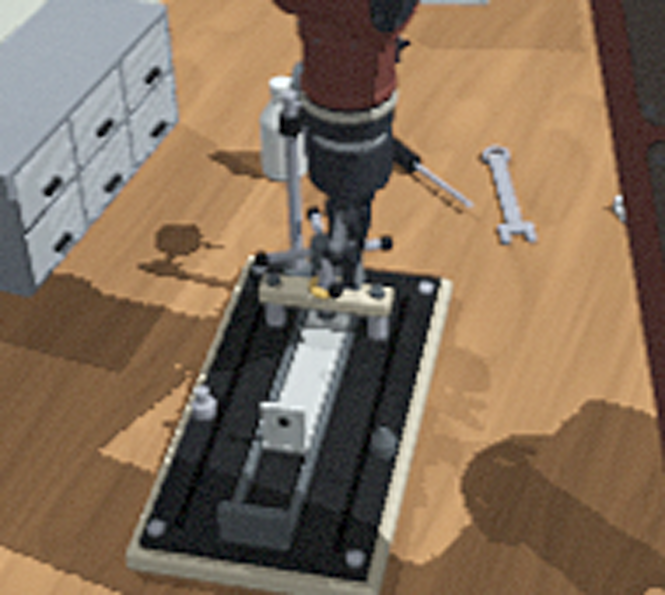

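```bash
python3 -c "
from h import *
d=snap('side');fits(d,[(335,291),(387,243),(315,214),(263,258)])" | tail -6
```

```text
6.2 [ 5.91 -0.19 -1.25] 0.12
6.6 [ 5.91 -0.19 -1.25] 0.12
7.0 [ 7.48 -0.17 -0.56] 0.07
7.4 [ 7.48 -0.17 -0.56] 0.07
7.8 [ 7.48 -0.17 -0.56] 0.07
8.2 [ 7.48 -0.17 -0.56] 0.07
```

>>> servo_tool(offset=[[0.1,-0.1,0.25],[0.32,-0.24,0.05],[0,0,0],[0,0,0]], twist=[[0,0,0],[0,0,0],[0,0,0],[0,0,0]], jaw=[-1,-1,-1,-1])

```text
time_s: 14.35
eef_pos: [488.2, -61.3, 109.8]
ee_rot: [3.127, 0.256, 0.011]
force: [0.6, -1.4, 0.2]
opening: 0.1
```

```bash
python3 -c "
from h import *
pol();crop('s8')"
```

```text
t 14.35 fx [-22.2  45.5 109.8] toolx yaw err deg -0.07 toolz [ 0.007 -0.004 -1.   ] q [-0.27  0.33 -0.44  0.79 -0.    2.71] F fx [ 0.3 -1.5  0.2] open 0.1
ang 116.0 r 50.6
tilt fix twist (units of 6deg) [ 0.05 -0.06 -0.01]
```

View pics/s8.png

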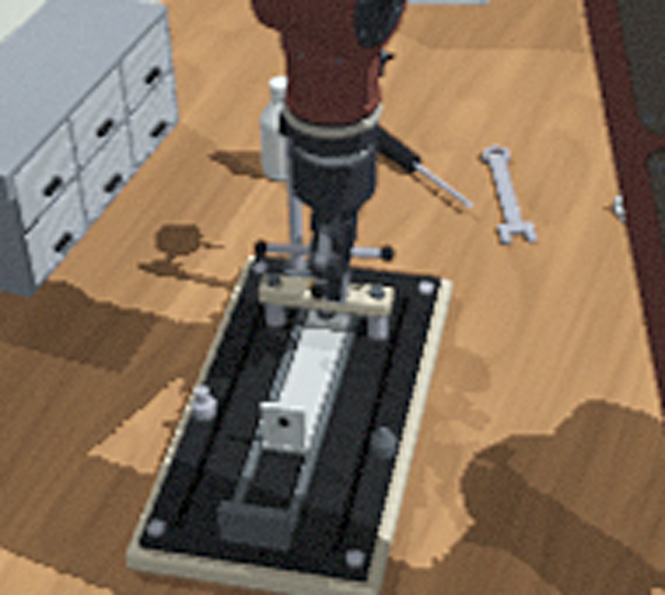

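```bash
python3 -c "
from h import *
d=snap('side');fits(d,[(319,291),(388,253),(261,247)])" | tail -3
```

```text
7.4 [ 7.74 -0.28 -0.65] 0.12
7.8 [ 7.74 -0.28 -0.65] 0.12
8.2 [ 7.74 -0.28 -0.65] 0.12
```

>>> servo_tool(offset=[[-0.25,0,0],[0,0,-0.8],[0,0,-0.8],[0,-0.3,-0.3],[0.3,-0.9,0],[0.4,-0.9,0],[0.3,-0.8,0],[0,0,0],[0,0,0]], twist=[[0,0,0],[0,0,0],[0,0,0],[0,0,0],[0,0,0],[0,0,0],[0,0,0],[0,0,0],[0,0,0]], jaw=[-1,-1,-1,-1,-1,-1,-1,-1,-1])

```text
time_s: 15.58
eef_pos: [490.3, 33.5, 165.8]
ee_rot: [-3.13, -0.256, -0.004]
force: [-0.2, 0.0, 0.2]
opening: 0.4
```

```bash
python3 -c "
from h import *
pol();go((0,130,42));d=crop('s9');
for n,q in dict(legtop=(0,165,85),tl=(20,170,85),tr=(-20,170,85),bl=(20,170,30)).items():
    u=proj(d,wf(q)); print(n,((u-[230,100])*3.5).round())"
```

```text
t 15.575 fx [ -4.6 138.6 165.8] toolx yaw err deg -0.11 toolz [ 0.003  0.001 -1.   ] q [-0.08  0.27 -0.36  0.94  0.    2.9 ] F fx [-0.2  0.   0.2] open 0.4
ang 91.9 r 138.7
tilt fix twist (units of 6deg) [-0.   -0.03 -0.02]
tool offset units to (0, 130, 42) [0.14 0.29 4.13]
legtop [286. 402.]
tl [263. 403.]
tr [307. 409.]
bl [266. 447.]
```

View pics/s9.png

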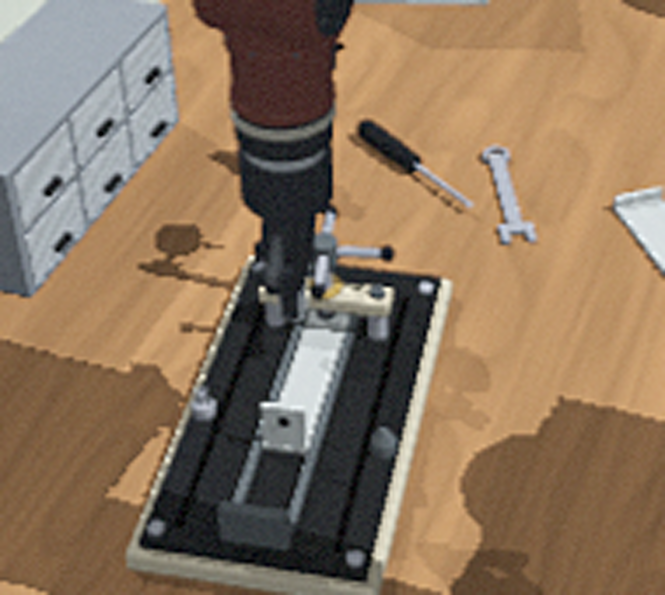

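The upright leg's top (crop 260–305, 403) lies where the model predicts, so this bracket has the size given. Joint 6 would near its limit over the slide, so I turn the tool a quarter turn first.

>>> servo_tool(offset=[[0.14,0.29,0],[0,0,0],[0,0,0],[0,0,0],[0,0,0],[0,0,0],[0,0,0],[0,0,0],[0,0,0],[0,0,0],[0,0,0],[0,0,0],[0,0,0],[0,0,0],[0,0,0],[0,0,0]], twist=[[0,0,0],[0,0,-1],[0,0,-1],[0,0,-1],[0,0,-1],[0,0,-1],[0,0,-1],[0,0,-1],[0,0,-1],[0,0,-1],[0,0,-1],[0,0,-1],[0,0,-1],[0,0,-1],[0,0,-1],[0,0,0]], jaw=[-1,-1,-1,-1,-1,-1,-1,-1,-1,-1,-1,-1,-1,-1,-1,-1])

```text
time_s: 17.62
eef_pos: [500.6, 6.9, 165.4]
ee_rot: [2.12, 2.311, 0.003]
force: [0.6, 0.4, -0.3]
opening: 0.4
```

```bash
python3 -c "
from h import *
pol();go((0,132,42))"
```

```text
t 17.625 fx [  1.2 110.6 165.4] toolx yaw err deg 85.49 toolz [ 0.005 -0.002 -1.   ] q [-0.13  0.29 -0.34  0.94 -0.    1.35] F fx [ 0.6  0.3 -0.3] open 0.4
ang 89.4 r 110.6
tilt fix twist (units of 6deg) [ 6.000e-02 -1.000e-02  1.425e+01]
tool offset units to (0, 132, 42) [ 0.72 -0.12  4.11]
```

>>> servo_tool(offset=[[0.35,0,0],[0.35,-0.05,0.5],[0,0,0.9],[0,0,0.9],[0,0,0.6],[0,0,0],[0,0,0]], twist=[[0,0,-0.7],[0,0,0],[0,0,0],[0,0,0],[0,0,0],[0,0,0],[0,0,0]], jaw=[-1,-1,-1,-1,-1,-1,-1])

```text
time_s: 18.5
eef_pos: [499.4, 23.5, 77.1]
ee_rot: [2.056, 2.365, 0.004]
force: [0.2, -0.1, 0.6]
opening: -0.2
```

```bash
python3 -c "
from h import *
pol();go((0,140,43));crop('s10')"
```

```text
t 18.5 fx [  2.8 127.2  77.1] toolx yaw err deg 88.54 toolz [ 0.008 -0.003 -1.   ] q [-0.1   0.38 -0.46  0.71 -0.    1.33] F fx [ 0.2 -0.2  0.6] open -0.2
ang 88.8 r 127.2
tilt fix twist (units of 6deg) [ 0.09 -0.02 14.76]
tool offset units to (0, 140, 43) [ 0.43 -0.11  1.13]
```

View pics/s10.png

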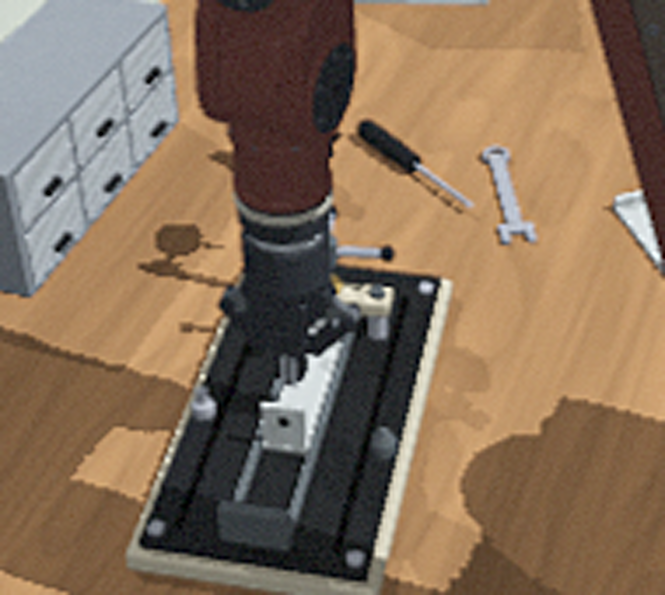

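The shut gripper hangs over the flat leg behind the upright leg (top edge at crop (285,403)), clear of the spokes.

>>> servo_tool(offset=[[0.2,-0.1,0.5],[0.2,0,0.55],[0,0,0],[0,0,0],[0,0,0]], twist=[[0.1,0,-0.24],[0,0,0],[0,0,0],[0,0,0],[0,0,0]], jaw=[-1,-1,-1,-1,-1])

```text
time_s: 19.18
eef_pos: [495.6, 35.4, 45.5]
ee_rot: [2.025, 2.397, -0.007]
force: [0.4, 0.9, 1.0]
opening: 0.3
```

```bash
python3 -c "
from h import *
pol();go((0,155,43))"
```

```text
t 19.175 fx [  1.  139.6  45.5] toolx yaw err deg 90.17 toolz [-0.    -0.005 -1.   ] q [-0.07  0.43 -0.5   0.64 -0.01  1.33] F fx [0.6 0.9 1. ] open 0.3
ang 89.6 r 139.6
tilt fix twist (units of 6deg) [ 0.03  0.05 15.03]
tool offset units to (0, 155, 43) [ 0.51 -0.03  0.08]
```

>>> servo_tool(offset=[[0.15,0,0],[0.15,0,0],[0.15,0,0],[0.15,0,0],[0.15,0,0],[0.15,0,0],[0.15,0,0],[0.15,0,0],[0.15,0,0],[0.15,0,0],[0.15,0,0],[0.15,0,0]], twist=[[0,0,0],[0,0,0],[0,0,0],[0,0,0],[0,0,0],[0,0,0],[0,0,0],[0,0,0],[0,0,0],[0,0,0],[0,0,0],[0,0,0]], jaw=[-1,-1,-1,-1,-1,-1,-1,-1,-1,-1,-1,-1])

```text
time_s: 20.68
eef_pos: [487.2, 91.6, 46.3]
ee_rot: [2.024, 2.395, -0.006]
force: [0.3, -1.7, 1.9]
opening: -0.3
```

```bash
python3 -c "
from h import *
pol();go((0,250,43));crop('s11')"
```

```text
t 20.675 fx [  1.9 196.4  46.3] toolx yaw err deg 90.13 toolz [ 0.002 -0.007 -1.   ] q [ 0.04  0.43 -0.5   0.64 -0.01  1.45] F fx [ 0.1 -1.7  1.9] open -0.3
ang 89.5 r 196.4
tilt fix twist (units of 6deg) [ 0.06  0.04 15.02]
tool offset units to (0, 250, 43) [ 1.79 -0.06  0.1 ]
```

View pics/s11.png

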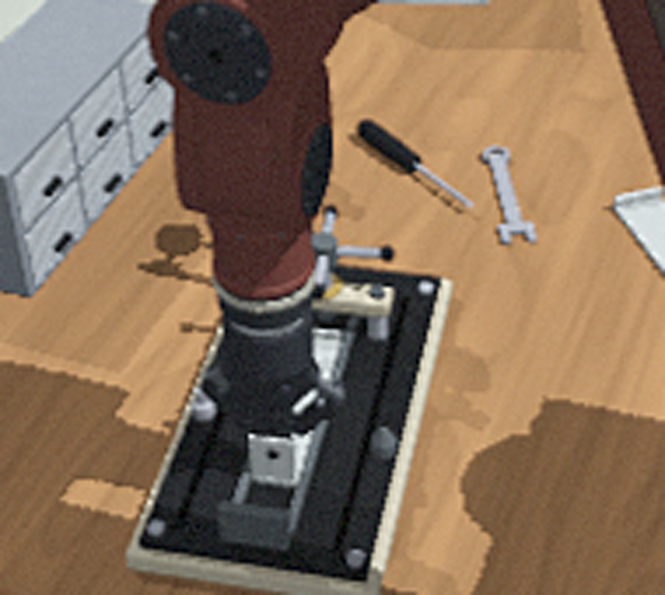

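The bracket is sliding; its leg is now at crop (272,460) and the push force is about 1.7 N.

>>> servo_tool(offset=[[0.15,0,0],[0.15,0,0],[0.15,0,0],[0.15,0,0],[0.15,0,0],[0.15,0,0],[0.15,0,0],[0.15,0,0],[0.15,0,0],[0.1,0,0]], twist=[[0,0,0],[0,0,0],[0,0,0],[0,0,0],[0,0,0],[0,0,0],[0,0,0],[0,0,0],[0,0,0],[0,0,0]], jaw=[-1,-1,-1,-1,-1,-1,-1,-1,-1,-1])

```text
time_s: 21.98
eef_pos: [479.7, 137.6, 46.3]
ee_rot: [2.024, 2.394, -0.006]
force: [1.0, -2.6, 4.0]
opening: 0.3
```

```bash
python3 -c "
from h import *
pol();crop('s12')"
```

```text
t 21.975 fx [  2.  243.   46.3] toolx yaw err deg 90.12 toolz [ 0.003 -0.007 -1.   ] q [ 0.14  0.43 -0.49  0.65 -0.01  1.54] F fx [ 0.5 -2.8  4. ] open 0.3
ang 89.5 r 243.0
tilt fix twist (units of 6deg) [ 0.07  0.04 15.02]
```

View pics/s12.png

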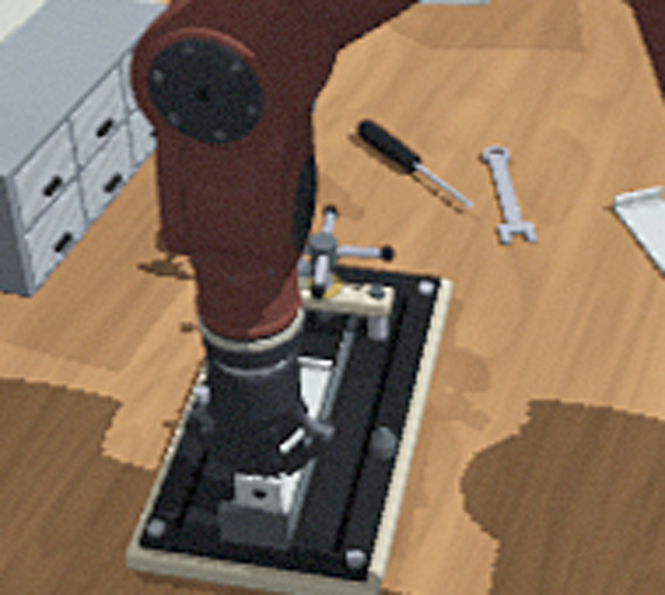

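>>> servo_tool(offset=[[0.12,0,0],[0.12,0,0],[0.12,0,0],[0.1,0,0]], twist=[[0,0,0],[0,0,0],[0,0,0],[0,0,0]], jaw=[-1,-1,-1,-1])

```text
time_s: 22.52
eef_pos: [477.4, 151.6, 46.3]
ee_rot: [2.024, 2.393, -0.007]
force: [2.5, -16.7, 5.8]
opening: -0.2
```

>>> servo_tool(offset=[[0.08,0,0]], twist=[[0,0,0]], jaw=[-1])

```text
time_s: 22.65
eef_pos: [477.4, 151.5, 46.4]
ee_rot: [2.023, 2.388, -0.013]
force: [2.5, -23.8, 5.6]
opening: 0.0
```

```bash
python3 -c "
from h import *
pol();crop('s13')"
```

```text
t 22.65 fx [  2.1 257.2  46.4] toolx yaw err deg 90.02 toolz [ 0.004 -0.014 -1.   ] q [ 0.17  0.43 -0.49  0.65 -0.01  1.58] F fx [ -1.4 -23.8   5.6] open 0.0
ang 89.5 r 257.2
tilt fix twist (units of 6deg) [ 0.12  0.1  15.  ]
```

View pics/s13.png

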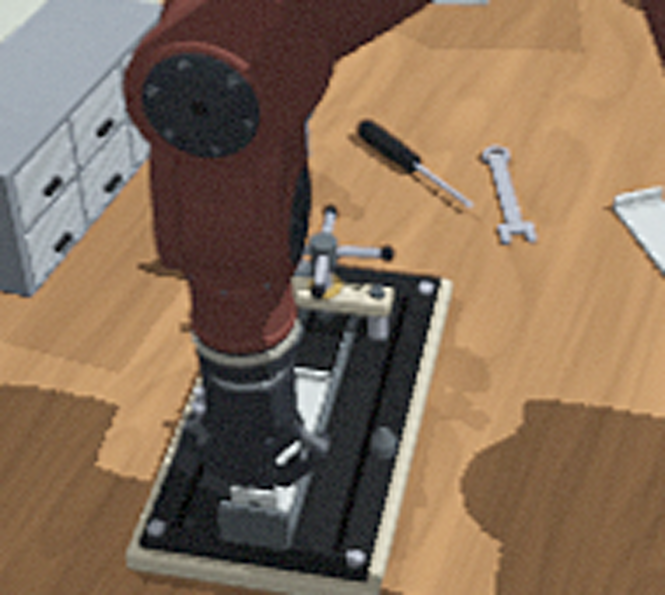

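The leg is against the stop: force rose to 24 N with no further motion at y=257. I back off along -y, then lift.

>>> servo_tool(offset=[[-0.15,0,0],[-0.3,0,0],[-0.3,0,0],[0,0,0],[0,0,0]], twist=[[0,0,0],[0,0,0],[0,0,0],[0,0,0],[0,0,0]], jaw=[-1,-1,-1,-1,-1])

```text
time_s: 23.32
eef_pos: [480.1, 128.9, 45.9]
ee_rot: [2.025, 2.39, -0.013]
force: [-0.4, 0.1, 0.8]
opening: 0.1
```

>>> servo_tool(offset=[[0,0,-0.5],[0,0,-0.9],[0,0,-0.9],[0,0,-0.9],[0,0,-0.9],[0,0,-0.9],[0,-0.9,0],[0,-0.9,0],[0,-0.9,0],[0,-0.9,0],[0,-0.9,0],[0,-0.9,0],[0,0,0],[0,0,0]], twist=[[0,0,0],[0,0,0],[0,0,0],[0,0,0],[0,0,0],[0,0,0],[0,0,0],[0,0,0],[0,0,0],[0,0,0],[0,0,0],[0,0,0],[0,0,0],[0,0,0]], jaw=[-1,-1,-1,-1,-1,-1,-1,-1,-1,-1,-1,-1,-1,-1])

```text
time_s: 25.08
eef_pos: [316.4, 106.1, 213.2]
ee_rot: [2.014, 2.388, 0.005]
force: [-0.3, -0.1, 0.3]
opening: -0.1
```

```bash
python3 -c "
from h import *
pol();d=crop('s14')
crop('t14','top',(120,260,240,440),4)
u=lambda q:((proj(d,wf(q))-[230,100])*3.5).round()
print(u((20,275,85)),u((-20,275,85)),u((0,79,43)))"
```

```text
t 25.075 fx [-164.2  238.8  213.2] toolx yaw err deg 90.28 toolz [ 0.015 -0.009 -1.   ] q [ 0.11 -0.08 -0.63  1.01 -0.01  1.51] F fx [-0.3 -0.1  0.3] open -0.1
ang 124.5 r 289.8
tilt fix twist (units of 6deg) [ 0.19 -0.02 15.05]
[233. 490.] [279. 497.] [309. 371.]
```

View pics/s14.png

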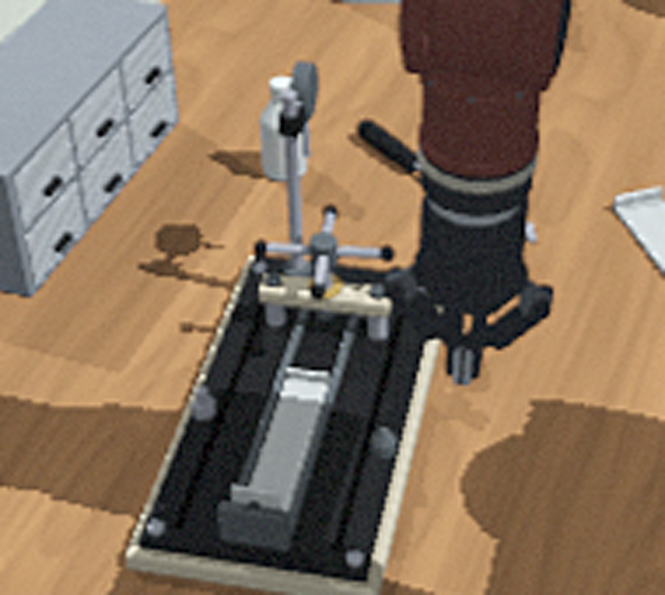

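View pics/t14.png

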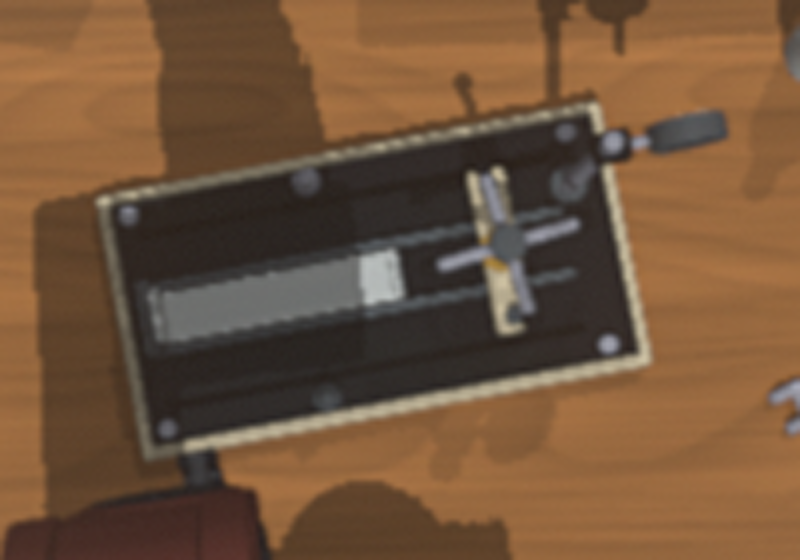

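The leg's top corners are at crop (233,489) and (279,497), matching the prediction for contact with the stop. The lip is at (308,372), which means flat in the channel. The adapter and cone tip have not moved.

```bash
python3 -c "
from h import *
d=snap('side');fits(d,[(260,248),(388,253),(330,212),(319,291)])" | tail -1; python3 -c "
from h import *
print(job.finish_job())"
```

```text
8.2 [ 7.73 -0.38 -0.59] 0.18
the job is handed in; nothing more can be done
None
```

The job is handed in, at about 25 s of the 67 s allowed; no verdict was reported.

- **Clamp:** I backed the left-hand screw off clockwise in three spoke pushes. Fitted from the side picture, it stands at about 7.73 rad (7.4 to 8.2 is well clear). Which full turn it is on comes from my own count of the pushes. The foot itself was not seen directly.
- **Bracket:** I then slid it to the end stop with about 2–3 N. In the last two move calls, as it met the stop, the force rose to about 24 N with no further motion. I backed off before lifting clear.
- **Last checks:** The final pictures show the bracket lying flat in the channel with its upright leg where the model puts it against the stop. The adapter, cone tip, gauge post, screwdriver and wrench look undisturbed in the crops I viewed. I did not look again at the tray or brass weight, but the arm did not work near them.
- **Disagreement:** The fixture fit was off by up to about 2 pixels at the base corners, but only about 0.5 pixel or less at the screw.

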